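Open the bayonet dust filter of the case lifter's vacuum unit

TASK

Open the dust filter on the vacuum unit so that its clogged cartridge can be changed: press the cover down against its spring, only as hard as it takes to clear its catches, and twist it a quarter turn anticlockwise (seen from above) until it comes free, never forcing it. Then lift it off and lay it flat in the grey parts tray, wing upwards, without dropping it. Leave the bottle, the spare cartridge and the tape roll where they stand.

Things in the scene. Friction and masses are not known exactly. Their poses are not given: they have to be found in the camera images.
- unit: Vacuum unit, fixed: grey base plate (170 x 430 mm) with a filter pot and, towards its own +y, a blue pump (118 to 337 mm from the pot's axis, up to 163 mm high). Origin: on the table under the pot's axis; z up. The pot's collar is 124 mm across, top at z = 86 mm; red dot at +x = closed, green dot at +y = open. A spigot points to -x at z = 52 mm, ending at x = -95 mm.
- cover: Loose round bayonet cover on the pot, black, 118 mm across, about 0.15 kg. Origin: centre of the skirt's lower edge, z up along its axis. Flat top face 26 mm above the origin; on it an orange wing (64 mm long in x, 14 mm thick in y), 26 to 51 mm above the origin; white pointer at +x. Locked: origin at z = 97 mm of the unit, x axis along the unit's x within 2 degrees.
- cover_grip (a point): Centre of the cover's orange wing, 38 mm above the cover's origin, axes as the cover's. To turn, the cover must first be pressed clear of hidden catches whose depth differs from pot to pot: 2.5 to 7.5 mm down, 1.6 mm short of the bottom. It then turns +z, is free from 82 degrees and stops at 95; as the push eases it springs 3 to 9 mm above its locked height. Let go part-way, the lugs hold it.
- cartridge: Filter cartridge in the pot under the cover (paper pleats, orange ends), sliding on an upright spring of 1.5 N/mm: it pushes the cover up with 8 to 16 N when locked, always 20 N when the catches clear, 22 N at the bottom. More than 40 N crushes it. Its origin is the unit's origin plus its travel.
- tray: Grey open parts tray, fixed: 190 mm (x) by 220 mm (y) outside, 28 mm high, walls and floor 4 mm. Origin: centre of its underside.
- bottle: Bystander: amber bottle, 74 mm across, 230 mm high, loose. Origin: centre of its underside.
- spare: Bystander: spare filter cartridge standing on end, 74 mm across, 84 mm high, loose. Origin: centre of its underside.
- tape: Bystander: roll of packing tape lying flat, 100 mm across, 48 mm high, loose. Origin: centre of its underside.
Mind the look-alikes: they are no part of the job. Leave any blue look-alike of the cover alone.

How it is judged:
By the outcome, as a careful person would: the job done as asked, in the order asked, and still so for the second after the job is handed in, with the robot touching nothing.
It also fails if it takes over 58 s, if anything falls off the work surface, if the arm or the gripper's body presses on something with over 40 N, if the wrist force passes 120 N, or if a joint passes its speed limit or range.

ROBOT

A 6-joint arm with a two-finger parallel gripper is mounted at the origin on the work surface. World frame = base frame: x ahead of the robot, y to its left, z up, the work surface at z = 0. Lengths are in mm, angles in rad, forces in N, time in s.
With the tool pointing down it reaches from about 275 to 1000 mm from the base axis. Payload 8.4 kg.
Tool frame: the origin (TCP) lies between the finger pads; the fingertips stand 8 mm ahead of it and the grasp point (between the pads) lies 11 mm behind it (tcp_to_tips is the distance from the TCP to the fingertips, in mm); z points along the fingers, y is the line along which they close (so a half turn about z gives the same grasp; the last joint's range is limited). The gripper opens to 85 mm and grips with 20 to 120 N. Pads are 22 mm wide; open, the fingers measure 114 mm over their backs; the gripper's body (76 mm by 85 mm) begins 54 mm behind the grasp point. The pads swing forward as they close: fully open they stand 13 mm farther back than shut.
Start: joints at [1.303, 0.353, 1.633, -0, 1.155, -0.002], TCP at [164.174, 603.054, 219.081] pointing down, gripper open.
Joint ranges: [-2.63, 2.63], [-0.92, 2.1], [0.06, 2.66], [-1.3, 4.44], [0, 2.69], [-3.02, 3.02]. Speed limits (rad/s): [2.22, 2.22, 2.79, 3.14, 3.14, 3.14].

INTERFACE

Orientations are given as [roll, pitch, yaw] about the fixed x, y, z axes, in that order (R = Rz(yaw) Ry(pitch) Rx(roll)).
In Python, from rig import * gives the robot as it stands.
- The arm moves only by the tool step_arm, never from a script. Its argument "motion" is a list of rows, each an object with "claw": the finger opening in mm, from 0 to 85.4; "delta_pos": the shift along the tool's x, y, z in mm, a list of three; "turn": the turn about the tool's z in rad. In form: [{"claw": claw, "delta_pos": [dx, dy, dz], "turn": turn}, ...]. A call has 1 to 8 rows; each row shifts and turns the commanded pose from where the row before left it, along the tool's axes as they then stand; what a row does not reach is not made up. A row lasts 1/12 s, in which the tool goes at most 41.7 mm and 7.16 degrees, less where a joint would pass 70% of its speed; a pose out of reach is approached as far as the arm can. A call is refused whole if a number of a shift passes 41.7 or a number of a turn 0.125, either way. A call with a gripper value outside its range is refused whole. The fingers move at their own pace and stop on an object; "force" is the grip in N (left out, the last holds). Time passes only in rows, so rows that do not move let the fingers close. It gives the time, the measured TCP pose, the force, the opening and the grip force at its end, in the units of the state.
- sense(): the state, without advancing time (a new reading comes with each control period).
- grab_frame(name): name is "side" or "top"; returns a dict with "img" (480x640x3 uint8, red, green, blue), "vertical_fov" (degrees; the focal length in pixels is half the picture's height over the tangent of half this angle, whatever the lens; pixels are square), "cx", "cy" (the principal point, pixels), "R" (3x3) and "t" (3): a world point X has camera coordinates R X + t. Camera axes: x right, y down, z forward; pixel columns grow to the right and rows downward; lengths in mm; the calibration is good to about 2 mm. A picture is of the moment at which its call begins. There is no depth.
- sign_off(): hands the job in; it is judged then, once.
The state is a dict: "clock": time; "qpos": joint angles; "qvel": joint speeds; "joint_efforts": joint torques, N m; "eef_pos": TCP position; "tcp_rot": TCP orientation; "contact_force": force on the tool from outside, world axes, zero at the start; "wrist_torque": the same for the moment, N m; "opening": opening from 0.0 (shut) to 1.0 (fully open); "grasp_force": force on a finger pad.
Only numpy, scipy, OpenCV 4.12 (cv2) and the standard library are available. Lean on these libraries where they do the work, as an engineer would, in place of code of your own. Each camera call takes 0.05 s, during which the arm holds its last target. There are 200 camera calls.

## Working session

There is one attempt and no reset: what is moved stays moved. The work goes in short steps, Python scripts to look and compute and a tool call to move; the robot and the scene stay as the last step left them, time stands still between calls to the robot, and variables do not carry over. Pictures are saved under pics/ and viewed, at most 10 in all, crops included, and the job is handed in when it is done.

Besides the shell and the picture viewer there is one more tool, called after "Request:" as name([rows], argument=value, ...), one row to a line, values as JSON. step_arm: Moves the arm, as the interface text tells. Its arguments: {"type":"object","properties":{"motion":{"type":"array","items":{"type":"object","properties":{"claw":{"type":"number"},"delta_pos":{"type":"array","items":{"type":"number"}},"turn":{"type":"number"}}}},"force":{"type":"number"}},"required":["motion"]}

```bash
mkdir -p pics; ls; python3 - <<'E'
from rig import *
import cv2
s=sense(); print(s)
for n in("side","top"):
    f=grab_frame(n); cv2.imwrite(f"pics/{n}0.png",f["img"][:,:,::-1]); print(n,f["vertical_fov"],f["cx"],f["cy"],f["R"],f["t"])
E
```

```text
pics
{'clock': 0.0, 'qpos': array([ 1.30258921e+00,  3.53680946e-01,  1.63412070e+00,  1.99992375e-05,
        1.15521868e+00, -2.36443554e-03]), 'qvel': array([-0.00026066, -0.00015309,  0.0007552 , -0.00035654,  0.00054847,
        0.00049669]), 'joint_efforts': array([-9.00094819e-04, -6.05216074e+01, -3.42046988e+01, -2.07519824e-04,
        9.10491130e-03, -1.53880825e-05]), 'eef_pos': array([164.04288316, 602.57580872, 218.34696875]), 'tcp_rot': array([-3.14016504e+00, -2.16609867e-05,  2.87574187e+00]), 'contact_force': array([-0.01490813, -0.11834698, -0.207295  ]), 'wrist_torque': array([0.02889052, 0.00201054, 0.02858616]), 'grasp_force': 0.0, 'opening': 0.999646281302679}
side 43.91507947629274 320.39430666742123 241.56320420196488 [[-0.9901696  -0.13892334  0.01626259]
 [-0.10764901  0.68265487 -0.7227683 ]
 [ 0.08930764 -0.71741385 -0.69089906]] [ 559.89313989  196.73229566 1114.99805529]
top 57.84930498306076 328.0322609510818 239.1275165487964 [[-0.02165429 -0.99975471 -0.00464957]
 [-0.99759399  0.02191338 -0.06577259]
 [ 0.06585835  0.00321413 -0.99782381]] [-76.35390234 584.25203193 999.54178023]
```

View pics/top0.png

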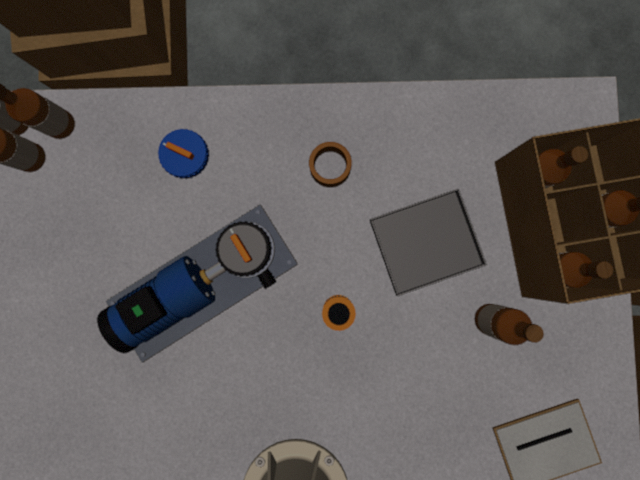

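View pics/side0.png

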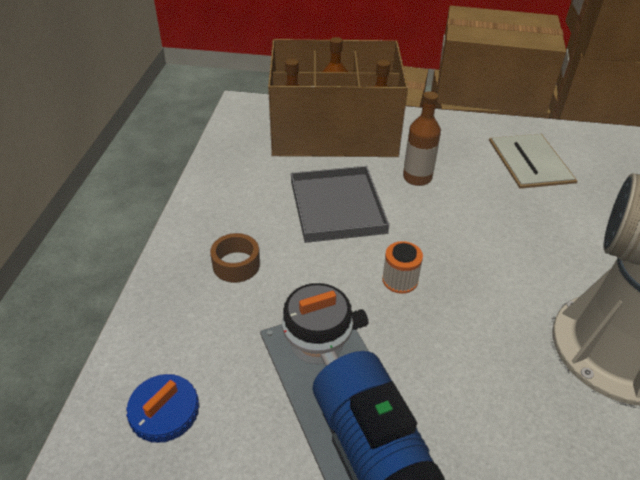

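The top view shows the black cover at about (243,248). Its wing runs from (232,232) to (250,262), with the pointer up-left. The tray is at (427,242), the spare at (339,313), the tape at (330,164), the bottle at (505,323), and the blue decoy at (183,153). The side view agrees, with the wing at (318,301).

```bash
cat > h.py <<'E'
from rig import *
import cv2, numpy as np
def K(f): 
    F=240/np.tan(np.radians(f["vertical_fov"])/2); return np.array([[F,0,f["cx"]],[0,F,f["cy"]],[0,0,1]])
def ray(f,p,z):
    d=f["R"].T@np.linalg.inv(K(f))@np.array([p[0],p[1],1.]); c=-f["R"].T@f["t"]
    return c+d*(z-c[2])/d[2]
def proj(f,X):
    p=K(f)@(f["R"]@np.array(X,float)+f["t"]); return p[:2]/p[2]
def orange(f,box):
    h=cv2.cvtColor(f["img"],cv2.COLOR_RGB2HSV); m=cv2.inRange(h,(4,150,70),(18,255,255))
    k=np.zeros_like(m); x0,y0,x1,y1=box; k[y0:y1,x0:x1]=m[y0:y1,x0:x1]
    cs=cv2.findContours(k,0,1)[0]; return max(cs,key=cv2.contourArea)
def cen(c): m=cv2.moments(c); return np.array([m["m10"],m["m01"]])/m["m00"]
def tri(f,p,g,q):
    X=cv2.triangulatePoints(K(f)@np.c_[f["R"],f["t"]],K(g)@np.c_[g["R"],g["t"]],np.array(p,float).reshape(2,1),np.array(q,float).reshape(2,1)).ravel()
    return X[:3]/X[3]
E
python3 - <<'E'
from h import *
t=grab_frame("top"); s=grab_frame("side")
ct=orange(t,(215,220,270,275)); cs=orange(s,(285,285,350,320))
print("wing area",cv2.contourArea(ct),cv2.contourArea(cs),"tri",tri(t,cen(ct),s,cen(cs)))
b=cv2.boxPoints(cv2.minAreaRect(ct)); print(b.round(1)); W=np.array([ray(t,p,146) for p in b]); print("wing box z146",W.round(1))
print("wing centre", ray(t,cen(ct),146).round(1), ray(s,cen(cs),140).round(1))
vx=cv2.fitLine(np.array([ray(t,p[0],146)[:2] for p in ct],np.float32),2,0,.01,.01).ravel(); print("wing angle",np.degrees(np.arctan2(vx[1],vx[0])))
# tray: dark gray in top
g=cv2.cvtColor(t["img"],cv2.COLOR_RGB2GRAY); k=np.zeros_like(g); k[180:305,360:495]=cv2.inRange(g,0,105)[180:305,360:495]
k=cv2.morphologyEx(k,cv2.MORPH_OPEN,np.ones((3,3)));c=max(cv2.findContours(k,0,1)[0],key=cv2.contourArea); r=cv2.minAreaRect(c); print(r)
P=np.array([ray(t,p,28) for p in cv2.boxPoints(r)]); print("tray",P.round(1),P.mean(0),np.linalg.norm(P[1]-P[0]),np.linalg.norm(P[2]-P[1]))
# base plate corners approx
for p in [(261,206),(297,263),(143,361),(107,304)]: print("plate",ray(t,p,8).round(1))
for n,p,z in [("spare",(339,313),84),("tape",(330,164),48),("bottle nk",(533,333),230),("bottle",tuple((485,317)),30)]: print(n,ray(t,p,z).round(1))
cv2.imwrite("pics/c1.png",cv2.resize(np.hstack([t["img"][195:300,190:300,::-1],s["img"][265:370,270:380,::-1]]),None,fx=3.6,fy=3.6,interpolation=2))
E
```

```text
wing area 177.5 443.5 tri [560.41891749  92.88188695 135.70473864]
[[229.5 236.5]
 [235.4 233. ]
 [251.1 259.1]
 [245.2 262.7]]
wing box z146 [[583.9 112.9 146. ]
 [590.9 100.7 146. ]
 [536.5  68.9 146. ]
 [529.5  81.1 146. ]]
wing centre [560.3  90.8 146. ] [559.8  96.5 140. ]
wing angle 30.569866
((427.57244873046875, 241.84967041015625), (83.34268188476562, 97.64213562011719), 70.70995330810547)
tray [[ 627.7 -182.6   28. ]
 [ 698.7 -400.3   28. ]
 [ 513.7 -456.2   28. ]
 [ 444.2 -241.    28. ]] [ 571.0837624  -320.00594423   28.        ] 228.92952559244858 193.27038889207648
plate [665.8  69.    8. ]
plate [528.3 -14.5   8. ]
plate [307.9 348.6   8. ]
plate [441.6 434.3   8. ]
spare [ 417.  -109.6   84. ]
tape [753.9 -97.5  48. ]
bottle nk [ 388.3 -460.7  230. ]
bottle [ 395.2 -444.5   30. ]
```

View pics/c1.png

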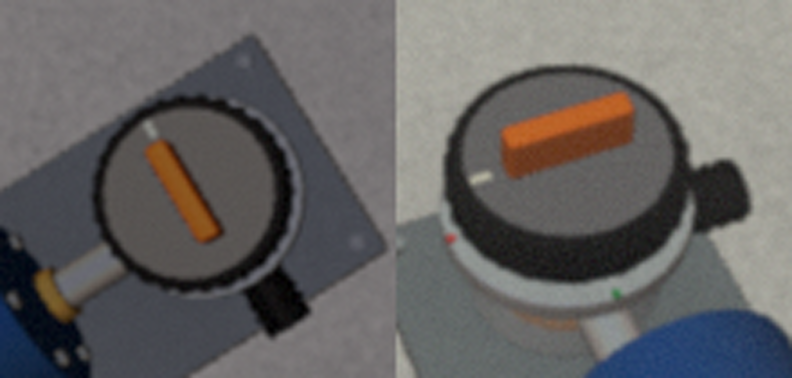

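Request:
step_arm([
  {"claw": 40, "turn": 0.123},
  {"claw": 40, "turn": 0.123},
  {"claw": 40, "turn": 0.123},
  {"claw": 40, "turn": 0.123},
  {"claw": 40, "turn": 0.123},
  {"claw": 40, "turn": 0.123},
  {"claw": 40, "turn": 0.123},
  {"claw": 40, "turn": 0.123},
], force=60)

```text
schema error: expected keys claw, delta_pos, turn
```

Request:
step_arm([
  {"claw": 40, "delta_pos": [0, 0, 0], "turn": 0.123},
  {"claw": 40, "delta_pos": [0, 0, 0], "turn": 0.123},
  {"claw": 40, "delta_pos": [0, 0, 0], "turn": 0.123},
  {"claw": 40, "delta_pos": [0, 0, 0], "turn": 0.123},
  {"claw": 40, "delta_pos": [0, 0, 0], "turn": 0.123},
  {"claw": 40, "delta_pos": [0, 0, 0], "turn": 0.123},
  {"claw": 40, "delta_pos": [0, 0, 0], "turn": 0.123},
  {"claw": 40, "delta_pos": [0, 0, 0], "turn": 0.123},
], force=60)

```text
clock: 0.87
eef_pos: [164.2, 602.9, 218.9]
tcp_rot: [-3.141, 0.0, 1.886]
contact_force: [0.7, 0.3, -0.8]
opening: 0.47
grasp_force: 0.0
```

Request:
step_arm([
  {"claw": 40, "delta_pos": [0, 0, 0], "turn": 0.123},
  {"claw": 40, "delta_pos": [0, 0, 0], "turn": 0.123},
  {"claw": 40, "delta_pos": [0, 0, 0], "turn": 0.123},
  {"claw": 40, "delta_pos": [0, 0, 0], "turn": 0.123},
  {"claw": 40, "delta_pos": [0, 0, 0], "turn": 0.123},
  {"claw": 40, "delta_pos": [0, 0, 0], "turn": 0.123},
  {"claw": 40, "delta_pos": [0, 0, 0], "turn": 0.123},
  {"claw": 40, "delta_pos": [0, 0, 0], "turn": 0.123},
])

```text
clock: 1.53
eef_pos: [164.1, 602.9, 218.9]
tcp_rot: [3.141, 0.0, 0.902]
contact_force: [0.2, -0.3, 0.5]
opening: 0.467
grasp_force: 0.0
```

Request:
step_arm([
  {"claw": 40, "delta_pos": [0, 0, 0], "turn": 0.123},
  {"claw": 40, "delta_pos": [0, 0, 0], "turn": 0.123},
  {"claw": 40, "delta_pos": [0, 0, 0], "turn": 0.123},
  {"claw": 40, "delta_pos": [4, 32, 0], "turn": 0.005},
  {"claw": 40, "delta_pos": [4, 32, 0], "turn": 0},
  {"claw": 40, "delta_pos": [4, 32, 0], "turn": 0},
  {"claw": 40, "delta_pos": [4, 32, 0], "turn": 0},
  {"claw": 40, "delta_pos": [4, 32, 0], "turn": 0},
])

```text
clock: 2.2
eef_pos: [263.5, 474.2, 218.9]
tcp_rot: [3.141, 0.0, 0.534]
contact_force: [0.7, -0.6, 0.0]
opening: 0.472
grasp_force: 0.0
```

Request:
step_arm([
  {"claw": 40, "delta_pos": [4, 32, 0], "turn": 0},
  {"claw": 40, "delta_pos": [4, 32, 0], "turn": 0},
  {"claw": 40, "delta_pos": [4, 32, 0], "turn": 0},
  {"claw": 40, "delta_pos": [4, 32, 0], "turn": 0},
  {"claw": 40, "delta_pos": [4, 32, 0], "turn": 0},
  {"claw": 40, "delta_pos": [4, 32, 0], "turn": 0},
  {"claw": 40, "delta_pos": [4, 32, 0], "turn": 0},
  {"claw": 40, "delta_pos": [4, 32, 0], "turn": 0},
])

```text
clock: 2.87
eef_pos: [421.4, 270.1, 219.1]
tcp_rot: [-3.142, -0.0, 0.534]
contact_force: [0.2, 1.0, -0.1]
opening: 0.472
grasp_force: 0.0
```

Request:
step_arm([
  {"claw": 40, "delta_pos": [4, 32, 0], "turn": 0},
  {"claw": 40, "delta_pos": [4, 32, 0], "turn": 0},
  {"claw": 40, "delta_pos": [4, 32, 0], "turn": 0},
  {"claw": 40, "delta_pos": [4, 32, 0], "turn": 0},
  {"claw": 40, "delta_pos": [4, 32, 0], "turn": 0},
  {"claw": 40, "delta_pos": [4, 32, 0], "turn": 0},
  {"claw": 40, "delta_pos": [0, 0, 0], "turn": 0},
  {"claw": 40, "delta_pos": [0, 0, 0], "turn": 0},
])

```text
clock: 3.53
eef_pos: [539.6, 117.1, 218.8]
tcp_rot: [-3.141, 0.0, 0.531]
contact_force: [-0.9, 0.8, 0.5]
opening: 0.468
grasp_force: 0.0
```

Request:
step_arm([
  {"claw": 40, "delta_pos": [5, 32, 0], "turn": 0},
  {"claw": 40, "delta_pos": [0, 0, 15], "turn": 0},
  {"claw": 40, "delta_pos": [0, 0, 15], "turn": 0},
  {"claw": 40, "delta_pos": [0, 0, 15], "turn": 0},
  {"claw": 40, "delta_pos": [0, 0, 12], "turn": 0},
  {"claw": 40, "delta_pos": [0, 0, 0], "turn": 0},
  {"claw": 40, "delta_pos": [0, 0, 0], "turn": 0},
])

```text
clock: 4.12
eef_pos: [558.9, 94.0, 161.7]
tcp_rot: [-3.141, 0.001, 0.535]
contact_force: [0.8, 0.0, -0.1]
opening: 0.472
grasp_force: 0.0
```

```bash
python3 - <<'E'
from h import *
t=grab_frame("top"); s=grab_frame("side"); print(sense()["eef_pos"],sense()["tcp_rot"])
cv2.imwrite("pics/c2.png",cv2.resize(np.hstack([t["img"][195:300,190:300,::-1],s["img"][230:370,250:390,::-1][:105]] if 0 else [cv2.resize(t["img"][160:300,180:320,::-1],None,fx=2.8,fy=2.8),cv2.resize(s["img"][230:370,250:390,::-1],None,fx=2.8,fy=2.8)]),None,fx=1,fy=1))
E
```

```text
[559.97958575  93.9151076  162.86541556] [ 3.14129362e+00 -9.18753079e-04  5.34341118e-01]
```

View pics/c2.png

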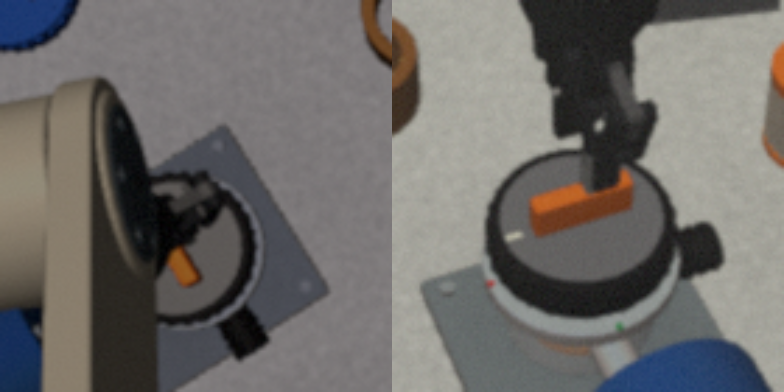

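The gripper is straddling above the wing; the near fingertip is at about (324,298) in the side picture. I'll check that against its projection.

```bash
python3 - <<'E'
from h import *
s=grab_frame("side");t=grab_frame("top"); print(sense()["eef_pos"])
u=np.array([-.509,.861]);x=np.array([.861,.509])
for c in [(560,94)]:
  for o in(-27,-20,20,27):
    for z in (155,160): print(o,z,proj(s,[*(np.array(c)+o*u),z]).round(1),proj(t,[*(np.array(c)+o*u),z]).round(1))
for sx in(-32,32): print("wing end",proj(s,[*(np.array([560,92])+sx*x),148]).round(1),proj(t,[*(np.array([560,92])+sx*x),148]).round(1))
c=orange(s,(285,285,350,325)); print(cv2.boxPoints(cv2.minAreaRect(c)).round(1))
E
```

```text
[560.20767902  93.74202578 163.0630269 ]
-27 155 [311.2 283.6] [249.2 240.7]
-27 160 [311.2 281.6] [248.7 240.6]
-20 155 [312.8 286.5] [246.3 242.5]
-20 160 [312.8 284.5] [245.8 242.4]
20 155 [321.9 303.4] [229.4 252.9]
20 160 [322.  301.4] [228.8 252.8]
27 155 [323.6 306.4] [226.4 254.7]
27 160 [323.7 304.4] [225.9 254.7]
wing end [334.9 291.3] [247.6 261.2]
wing end [299.6 302.1] [231.5 234.6]
[[297.2 300.9]
 [333.7 289.6]
 [337.7 302.6]
 [301.2 313.9]]
```

Request:
step_arm([
  {"claw": 40, "delta_pos": [-1, 1.5, 0], "turn": 0},
  {"claw": 40, "delta_pos": [0, 0, 10], "turn": 0},
  {"claw": 40, "delta_pos": [0, 0, 10], "turn": 0},
  {"claw": 40, "delta_pos": [0, 0, 6], "turn": 0},
  {"claw": 26, "delta_pos": [0, 0, 0], "turn": 0},
  {"claw": 20, "delta_pos": [0, 0, 0], "turn": 0},
  {"claw": 20, "delta_pos": [0, 0, 0], "turn": 0},
], force=50)

```text
clock: 4.9
eef_pos: [559.6, 91.6, 136.0]
tcp_rot: [-3.142, 0.0, 0.534]
contact_force: [-0.2, 0.0, 0.0]
opening: 0.234
grasp_force: 0.0
```

Request:
step_arm([
  {"claw": 20, "delta_pos": [0, 0, 2], "turn": 0},
  {"claw": 16, "delta_pos": [0, 0, 0], "turn": 0},
  {"claw": 12, "delta_pos": [0, 0, 0], "turn": 0},
  {"claw": 10, "delta_pos": [0, 0, 0], "turn": 0},
  {"claw": 10, "delta_pos": [0, 0, 0], "turn": 0},
], force=50)

```text
clock: 5.32
eef_pos: [559.6, 91.7, 134.3]
tcp_rot: [-3.142, -0.0, 0.534]
contact_force: [-0.3, -0.1, 2.2]
opening: 0.13
grasp_force: 45.5
```

Request:
step_arm([
  {"claw": 5, "delta_pos": [0, 0, 0], "turn": 0},
  {"claw": 5, "delta_pos": [0, 0, 0], "turn": 0},
  {"claw": 5, "delta_pos": [0, 0, 0], "turn": 0},
], force=60)

```text
clock: 5.57
eef_pos: [559.6, 91.7, 134.3]
tcp_rot: [-3.142, -0.0, 0.534]
contact_force: [-1.5, 1.2, 3.6]
opening: 0.118
grasp_force: 58.9
```

Request:
step_arm([
  {"claw": 5, "delta_pos": [0, 0, 1], "turn": 0},
  {"claw": 5, "delta_pos": [0, 0, 0], "turn": 0},
  {"claw": 5, "delta_pos": [0, 0, 0], "turn": 0},
])

```text
clock: 5.82
eef_pos: [559.9, 91.7, 134.0]
tcp_rot: [3.141, -0.001, 0.534]
contact_force: [-4.3, -0.0, 11.3]
opening: 0.119
grasp_force: 60.5
```

Request:
step_arm([
  {"claw": 5, "delta_pos": [0, 0, 1], "turn": 0},
  {"claw": 5, "delta_pos": [0, 0, 0], "turn": 0},
  {"claw": 5, "delta_pos": [0, 0, 0], "turn": 0},
])

```text
clock: 6.07
eef_pos: [560.0, 91.7, 133.3]
tcp_rot: [3.141, -0.001, 0.534]
contact_force: [-4.1, 0.5, 13.7]
opening: 0.122
grasp_force: 61.2
```

Request:
step_arm([
  {"claw": 5, "delta_pos": [0, 0, 1], "turn": 0},
  {"claw": 5, "delta_pos": [0, 0, 0], "turn": 0},
  {"claw": 5, "delta_pos": [0, 0, 0], "turn": 0},
])

```text
clock: 6.32
eef_pos: [560.1, 91.7, 132.4]
tcp_rot: [3.141, -0.001, 0.534]
contact_force: [-5.1, 0.7, 15.0]
opening: 0.115
grasp_force: 61.5
```

Request:
step_arm([
  {"claw": 5, "delta_pos": [0, 0, 1], "turn": 0},
  {"claw": 5, "delta_pos": [0, 0, 1], "turn": 0},
  {"claw": 5, "delta_pos": [0, 0, 0], "turn": 0},
  {"claw": 5, "delta_pos": [0, 0, 0], "turn": 0},
])

```text
clock: 6.65
eef_pos: [560.1, 91.7, 130.7]
tcp_rot: [3.141, -0.001, 0.534]
contact_force: [-5.9, 1.5, 17.2]
opening: 0.118
grasp_force: 62.0
```

Request:
step_arm([
  {"claw": 5, "delta_pos": [0, 0, 0.8], "turn": 0},
  {"claw": 5, "delta_pos": [0, 0, 0], "turn": 0},
  {"claw": 5, "delta_pos": [0, 0, 0], "turn": 0},
])

```text
clock: 6.9
eef_pos: [560.2, 91.7, 130.0]
tcp_rot: [3.141, -0.001, 0.534]
contact_force: [-5.6, 0.1, 18.5]
opening: 0.115
grasp_force: 62.2
```

Request:
step_arm([
  {"claw": 5, "delta_pos": [0, 0, 0.8], "turn": 0},
  {"claw": 5, "delta_pos": [0, 0, 0], "turn": 0},
  {"claw": 5, "delta_pos": [0, 0, 0], "turn": 0},
])

```text
clock: 7.15
eef_pos: [560.2, 91.7, 129.3]
tcp_rot: [3.141, -0.001, 0.534]
contact_force: [-6.0, 0.4, 18.9]
opening: 0.112
grasp_force: 62.4
```

Request:
step_arm([
  {"claw": 5, "delta_pos": [0, 0, 0], "turn": -0.03},
  {"claw": 5, "delta_pos": [0, 0, 0], "turn": -0.03},
  {"claw": 5, "delta_pos": [0, 0, 0], "turn": -0.03},
  {"claw": 5, "delta_pos": [0, 0, 0], "turn": 0},
])

```text
clock: 7.48
eef_pos: [560.8, 91.4, 129.5]
tcp_rot: [3.14, -0.002, 0.626]
contact_force: [-5.6, -1.3, 19.5]
opening: 0.115
grasp_force: 62.7
```

```bash
python3 -c "
from rig import *
s=sense();print(s['wrist_torque'],s['contact_force'],s['tcp_rot'],s['eef_pos'],s['qpos'])"
```

```text
[-0.2560856   0.77688917 -0.13071456] [-5.64830103 -1.26994858 19.50897705] [ 3.13986790e+00 -2.19068974e-03  6.25529350e-01] [560.7887207   91.41549317 129.51673725] [ 1.59298307e-01  3.66595040e-01  1.83818838e+00 -6.91376976e-04
  9.34077163e-01  1.10497748e+00]
```

Request:
step_arm([
  {"claw": 5, "delta_pos": [0, 0, 0], "turn": -0.05},
  {"claw": 5, "delta_pos": [0, 0, 0], "turn": -0.05},
  {"claw": 5, "delta_pos": [0, 0, 0], "turn": -0.05},
  {"claw": 5, "delta_pos": [0, 0, 0], "turn": -0.05},
  {"claw": 5, "delta_pos": [0, 0, 0], "turn": -0.05},
  {"claw": 5, "delta_pos": [0, 0, 0], "turn": 0},
])

```text
clock: 7.98
eef_pos: [561.5, 91.6, 129.7]
tcp_rot: [3.139, -0.003, 0.877]
contact_force: [-1.8, -0.4, 19.0]
opening: 0.121
grasp_force: 62.8
```

```bash
python3 - <<'E'
from h import *
s=grab_frame("side"); a=sense(); print(a['wrist_torque'],a['contact_force'],a['tcp_rot'],a['eef_pos'])
c=orange(s,(285,285,350,325)); print(cv2.minAreaRect(c))
cv2.imwrite("pics/c3.png",cv2.resize(s["img"][230:370,250:390,::-1],None,fx=3,fy=3))
E
```

```text
[-0.09621054  0.492873   -0.11699214] [-2.73342906  0.44799676 18.19362365] [ 3.13860453e+00 -2.94361777e-03  8.74418718e-01] [561.49575751  91.63832426 129.73435995]
((315.6153564453125, 303.923095703125), (12.75810432434082, 36.61021423339844), 56.30992889404297)
```

View pics/c3.png

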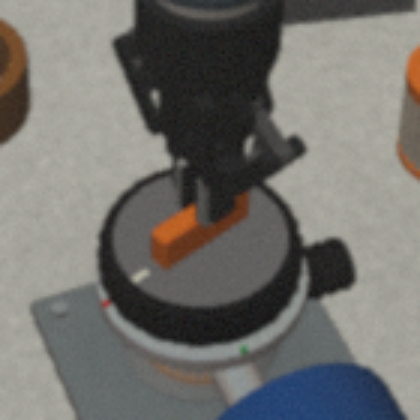

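The cover is turning with the gripper: the pointer at crop (140,275) has moved past the red dot towards the green one. I'll continue the twist.

Request:
step_arm([
  {"claw": 5, "delta_pos": [0, 0, 0.4], "turn": -0.06},
  {"claw": 5, "delta_pos": [0, 0, 0], "turn": -0.06},
  {"claw": 5, "delta_pos": [0, 0, 0], "turn": -0.06},
  {"claw": 5, "delta_pos": [0, 0, 0], "turn": -0.06},
  {"claw": 5, "delta_pos": [0, 0, 0], "turn": -0.06},
  {"claw": 5, "delta_pos": [0, 0, 0], "turn": -0.06},
  {"claw": 5, "delta_pos": [0, 0, 0], "turn": -0.06},
  {"claw": 5, "delta_pos": [0, 0, 0], "turn": -0.06},
])

```text
clock: 8.7
eef_pos: [561.9, 91.7, 129.5]
tcp_rot: [3.137, -0.002, 1.356]
contact_force: [-1.2, -0.7, 19.0]
opening: 0.12
grasp_force: 63.7
```

```bash
python3 -c "
from rig import *
s=sense();print(s['wrist_torque'],s['contact_force'],s['tcp_rot'],s['eef_pos'])"
```

```text
[-0.21436629  0.33481874 -0.29179508] [-1.16225484 -0.73483639 18.95005716] [ 3.13674215e+00 -1.52953800e-03  1.35626104e+00] [561.92907951  91.66945926 129.53626169]
```

Request:
step_arm([
  {"claw": 5, "delta_pos": [0, 0, 0], "turn": -0.08},
  {"claw": 5, "delta_pos": [0, 0, 0], "turn": -0.08},
  {"claw": 5, "delta_pos": [0, 0, 0], "turn": -0.08},
  {"claw": 5, "delta_pos": [0, 0, 0], "turn": -0.08},
  {"claw": 5, "delta_pos": [0, 0, 0], "turn": -0.08},
  {"claw": 5, "delta_pos": [0, 0, 0], "turn": -0.08},
  {"claw": 5, "delta_pos": [0, 0, 0], "turn": -0.08},
  {"claw": 5, "delta_pos": [0, 0, 0], "turn": 0},
])

```text
clock: 9.37
eef_pos: [562.4, 91.7, 129.7]
tcp_rot: [3.136, 0.002, 1.919]
contact_force: [-0.5, -1.2, 19.3]
opening: 0.116
grasp_force: 62.2
```

Request:
step_arm([
  {"claw": 5, "delta_pos": [0, 0, 0], "turn": -0.06},
  {"claw": 5, "delta_pos": [0, 0, 0], "turn": -0.06},
  {"claw": 5, "delta_pos": [0, 0, 0], "turn": -0.04},
  {"claw": 5, "delta_pos": [0, 0, 0], "turn": 0},
])

```text
clock: 9.7
eef_pos: [562.5, 91.8, 129.7]
tcp_rot: [3.136, 0.002, 2.076]
contact_force: [-0.2, -0.3, 18.8]
opening: 0.115
grasp_force: 62.7
```

```bash
python3 -c "
from rig import *
s=sense();print(s['wrist_torque'],s['contact_force'],s['tcp_rot'],s['eef_pos'])"
```

```text
[-0.0294264   0.07189052 -0.11106781] [-0.19534887 -0.28520648 18.79141564] [3.13579771e+00 2.37970805e-03 2.07618039e+00] [562.47437346  91.83826454 129.714548  ]
```

Request:
step_arm([
  {"claw": 5, "delta_pos": [0, 0, -1.2], "turn": 0},
  {"claw": 5, "delta_pos": [0, 0, -1.2], "turn": 0},
  {"claw": 5, "delta_pos": [0, 0, -1.2], "turn": 0},
  {"claw": 5, "delta_pos": [0, 0, -1.2], "turn": 0},
  {"claw": 5, "delta_pos": [0, 0, -1.2], "turn": 0},
  {"claw": 5, "delta_pos": [0, 0, 0], "turn": 0},
])

```text
clock: 10.2
eef_pos: [562.3, 91.8, 135.2]
tcp_rot: [3.136, 0.002, 2.074]
contact_force: [1.5, -0.3, 10.9]
opening: 0.118
grasp_force: 60.7
```

Request:
step_arm([
  {"claw": 5, "delta_pos": [0, 0, -1.5], "turn": 0},
  {"claw": 5, "delta_pos": [0, 0, -1.5], "turn": 0},
  {"claw": 5, "delta_pos": [0, 0, -1.5], "turn": 0},
  {"claw": 5, "delta_pos": [0, 0, 0], "turn": 0},
])

```text
clock: 10.53
eef_pos: [561.9, 91.8, 139.1]
tcp_rot: [3.137, 0.002, 2.074]
contact_force: [3.1, 0.4, 5.1]
opening: 0.116
grasp_force: 59.3
```

Request:
step_arm([
  {"claw": 5, "delta_pos": [0, 0, -3], "turn": 0},
  {"claw": 5, "delta_pos": [0, 0, -3], "turn": 0},
  {"claw": 5, "delta_pos": [0, 0, -4], "turn": 0},
  {"claw": 5, "delta_pos": [0, 0, -5], "turn": 0},
  {"claw": 5, "delta_pos": [0, 0, -5], "turn": 0},
])

```text
clock: 10.95
eef_pos: [558.9, 91.4, 157.5]
tcp_rot: [-3.14, -0.0, 2.074]
contact_force: [0.5, -0.0, -1.6]
opening: 0.117
grasp_force: 58.6
```

Request:
step_arm([
  {"claw": 5, "delta_pos": [0, 0, -10], "turn": 0},
  {"claw": 5, "delta_pos": [0, 0, -15], "turn": 0},
  {"claw": 5, "delta_pos": [0, 0, -15], "turn": 0},
  {"claw": 5, "delta_pos": [0, 0, -15], "turn": 0},
  {"claw": 5, "delta_pos": [0, 0, -15], "turn": 0},
  {"claw": 5, "delta_pos": [0, 0, 0], "turn": 0},
])

```text
clock: 11.45
eef_pos: [561.1, 91.8, 231.1]
tcp_rot: [3.137, 0.002, 2.074]
contact_force: [1.0, 0.5, -1.5]
opening: 0.118
grasp_force: 58.7
```

Request:
step_arm([
  {"claw": 5, "delta_pos": [-15, -8, 0], "turn": 0},
  {"claw": 5, "delta_pos": [-30, -15.5, 0], "turn": 0},
  {"claw": 5, "delta_pos": [-30, -15.5, 0], "turn": 0},
  {"claw": 5, "delta_pos": [-30, -15.5, 0], "turn": 0},
  {"claw": 5, "delta_pos": [-30, -15.5, 0], "turn": 0},
  {"claw": 5, "delta_pos": [-30, -15.5, 0], "turn": 0},
  {"claw": 5, "delta_pos": [-30, -15.5, 0], "turn": 0},
  {"claw": 5, "delta_pos": [-30, -15.5, 0], "turn": 0},
])

```text
clock: 12.12
eef_pos: [565.3, -163.2, 227.1]
tcp_rot: [-3.141, -0.001, 2.074]
contact_force: [0.3, -0.2, -1.3]
opening: 0.121
grasp_force: 58.7
```

Request:
step_arm([
  {"claw": 5, "delta_pos": [-30, -15.5, 0], "turn": 0},
  {"claw": 5, "delta_pos": [-30, -15.5, 0], "turn": 0},
  {"claw": 5, "delta_pos": [-30, -15.5, 0], "turn": 0},
  {"claw": 5, "delta_pos": [-30, -15.5, 0], "turn": 0},
  {"claw": 5, "delta_pos": [-20, -10, 0], "turn": 0},
  {"claw": 5, "delta_pos": [0, 0, 0], "turn": 0},
  {"claw": 5, "delta_pos": [0, 0, 0], "turn": 0},
])

```text
clock: 12.7
eef_pos: [569.7, -320.0, 226.6]
tcp_rot: [-3.141, -0.001, 2.072]
contact_force: [-0.2, -0.2, -1.1]
opening: 0.115
grasp_force: 58.7
```

```bash
python3 - <<'E'
from h import *
s=grab_frame("side");t=grab_frame("top"); a=sense(); print(a['contact_force'],a['tcp_rot'],a['eef_pos'],a['grasp_force'])
cv2.imwrite("pics/c4.png",np.hstack([cv2.resize(t["img"][150:330,260:520,::-1],(390,270)),cv2.resize(s["img"][90:350,200:460,::-1],(400,400))[:270]]) )
cv2.imwrite("pics/s4.png",s["img"][:,:,::-1])
E
```

```text
[-0.39035599  0.03416691 -0.82044648] [-3.14124624e+00 -1.26162265e-03  2.07370717e+00] [ 570.01010438 -318.25371965  226.99901065] 58.69720458984375
```

View pics/s4.png

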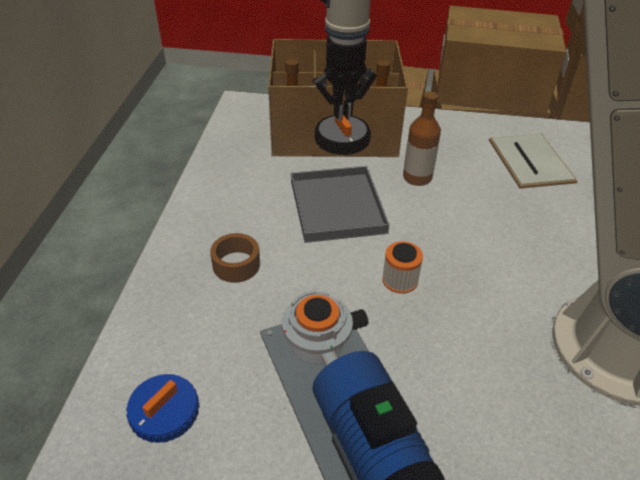

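The side view shows the cover held level above the tray (342,133). The pot is open with its cartridge in place, and the bystanders haven't moved. I'll descend and check the tray centre.

Request:
step_arm([
  {"claw": 5, "delta_pos": [0, 0, 15], "turn": 0},
  {"claw": 5, "delta_pos": [0, 0, 25], "turn": 0},
  {"claw": 5, "delta_pos": [0, 0, 25], "turn": 0},
  {"claw": 5, "delta_pos": [0, 0, 25], "turn": 0},
  {"claw": 5, "delta_pos": [0, 0, 20], "turn": 0},
  {"claw": 5, "delta_pos": [0, 0, 10], "turn": 0},
  {"claw": 5, "delta_pos": [0, 0, 0], "turn": 0},
])

```text
clock: 13.38
eef_pos: [569.0, -317.1, 105.2]
tcp_rot: [-3.139, -0.004, 2.075]
contact_force: [-0.2, -0.1, -1.8]
opening: 0.119
grasp_force: 58.7
```

```bash
python3 - <<'E'
from h import *
s=grab_frame("side");t=grab_frame("top"); a=sense(); print(a['contact_force'],a['tcp_rot'],a['eef_pos'])
for n,p in [("L far",(291,172)),("R far",(370,168)),("R near",(388,230)),("L near",(303,239))]: print(n,ray(s,p,28).round(0))
print(np.mean([ray(s,p,28) for p in [(291,172),(370,168),(388,230),(303,239)]],0))
E
```

```text
[-0.64329549 -0.94345006 -1.83828088] [3.14139085e+00 2.58114254e-04 2.07466202e+00] [ 570.83779584 -318.54119627  108.24861309]
L far [ 693. -396.   28.]
R far [ 505. -443.   28.]
R near [ 449. -225.   28.]
L near [ 627. -168.   28.]
[ 568.58203651 -307.81330691   28.        ]
```

Request:
step_arm([
  {"claw": 5, "delta_pos": [0, 0, 15], "turn": 0},
  {"claw": 5, "delta_pos": [0, 0, 15], "turn": 0},
  {"claw": 5, "delta_pos": [0, 0, 15], "turn": 0},
  {"claw": 5, "delta_pos": [0, 0, 10], "turn": 0},
  {"claw": 5, "delta_pos": [0, 0, 5], "turn": 0},
  {"claw": 5, "delta_pos": [0, 0, 2], "turn": 0},
  {"claw": 5, "delta_pos": [0, 0, 0], "turn": 0},
])

```text
clock: 14.07
eef_pos: [570.7, -319.2, 46.1]
tcp_rot: [3.141, 0.001, 2.074]
contact_force: [-0.1, -0.5, -0.4]
opening: 0.117
grasp_force: 58.7
```

Request:
step_arm([
  {"claw": 5, "delta_pos": [0, 0, 1], "turn": 0},
  {"claw": 5, "delta_pos": [0, 0, 1], "turn": 0},
  {"claw": 5, "delta_pos": [0, 0, 1], "turn": 0},
  {"claw": 5, "delta_pos": [0, 0, 0], "turn": 0},
])

```text
clock: 14.4
eef_pos: [570.5, -319.1, 42.8]
tcp_rot: [3.141, 0.0, 2.074]
contact_force: [-0.0, 0.8, -1.7]
opening: 0.113
grasp_force: 58.7
```

Request:
step_arm([
  {"claw": 5, "delta_pos": [0, 0, 0.8], "turn": 0},
  {"claw": 5, "delta_pos": [0, 0, 0.4], "turn": 0},
  {"claw": 5, "delta_pos": [0, 0, 0], "turn": 0},
])

```text
clock: 14.65
eef_pos: [570.4, -319.1, 41.4]
tcp_rot: [3.142, 0.0, 2.074]
contact_force: [0.8, -1.1, -1.6]
opening: 0.114
grasp_force: 58.8
```

Request:
step_arm([
  {"claw": 5, "delta_pos": [0, 0, 0.6], "turn": 0},
  {"claw": 5, "delta_pos": [0, 0, 0], "turn": 0},
  {"claw": 5, "delta_pos": [0, 0, 0], "turn": 0},
])

```text
clock: 14.9
eef_pos: [570.4, -319.1, 41.3]
tcp_rot: [3.142, 0.0, 2.074]
contact_force: [-1.6, 0.7, 4.9]
opening: 0.115
grasp_force: 60.3
```

Request:
step_arm([
  {"claw": 14, "delta_pos": [0, 0, 0], "turn": 0},
  {"claw": 20, "delta_pos": [0, 0, 0], "turn": 0},
  {"claw": 30, "delta_pos": [0, 0, 0], "turn": 0},
  {"claw": 40, "delta_pos": [0, 0, 0], "turn": 0},
  {"claw": 40, "delta_pos": [0, 0, 0], "turn": 0},
  {"claw": 40, "delta_pos": [0, 0, 0], "turn": 0},
], force=20)

```text
clock: 15.4
eef_pos: [570.4, -319.0, 40.7]
tcp_rot: [3.142, -0.0, 2.074]
contact_force: [-0.4, 0.1, 0.4]
opening: 0.47
grasp_force: 0.0
```

Request:
step_arm([
  {"claw": 40, "delta_pos": [0, 0, -5], "turn": 0},
  {"claw": 40, "delta_pos": [0, 0, -10], "turn": 0},
  {"claw": 40, "delta_pos": [0, 0, -20], "turn": 0},
  {"claw": 40, "delta_pos": [0, 0, -30], "turn": 0},
  {"claw": 40, "delta_pos": [0, 0, -30], "turn": 0},
  {"claw": 40, "delta_pos": [0, 0, -30], "turn": 0},
  {"claw": 40, "delta_pos": [0, 0, -30], "turn": 0},
  {"claw": 40, "delta_pos": [0, 0, 0], "turn": 0},
])

```text
clock: 16.07
eef_pos: [573.5, -320.8, 203.7]
tcp_rot: [3.136, 0.009, 2.074]
contact_force: [0.3, -0.6, 0.7]
opening: 0.468
grasp_force: 0.0
```

```bash
python3 - <<'E'
from h import *
s=grab_frame("side"); a=sense(); print(a['contact_force'],a['eef_pos'],a['clock'])
cv2.imwrite("pics/s5.png",s["img"][:,:,::-1])
E
```

```text
[0.15497627 0.13353822 0.03916053] [ 572.47578549 -320.228817    200.77705134] 16.1167
```

View pics/s5.png

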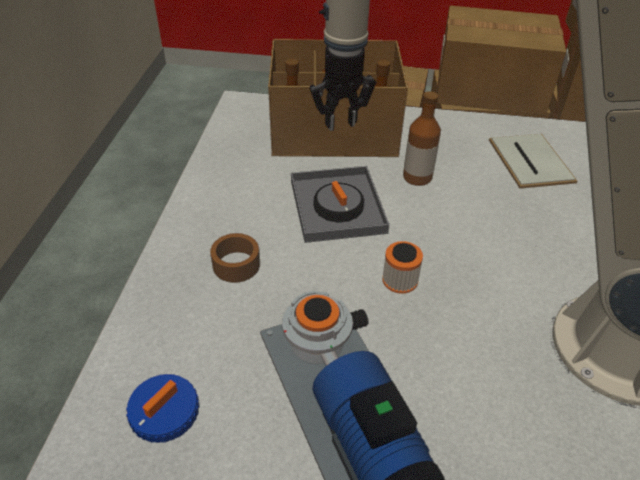

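The cover lies flat in the tray at (339,201), wing up, and the gripper is clear. The bystanders are where they were. I'll hand it in.

```bash
python3 -c "
from rig import *
print(sign_off())"
```

```text
the job is handed in; nothing more can be done
None
```

I pressed the cover clear with about 19 N, twisted it about 88° anticlockwise until it came free, and laid it flat in the grey tray, wing up. The bystanders were not touched, and I handed the job in at about 16 s.

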